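# Unstack the machined parts onto their setting plates

## Task

Two small stacks of machined parts stand among the coloured setting plates. Take them apart from the top, one part at a time and without tipping any part over, and set each part the same way up on the middle of its own plate: the flange on the round blue one, the block on the green, the cream bush on the yellow, the black knob on the round red and the flat tag on the black one. Turn the block and the tag to lie along the white outline on their plates, and leave all five parts standing there, let go.

Things in the scene. Friction and masses are not known exactly. Their poses are not given: they have to be found in the camera images.
- flange_center (a point): light grey flange: flat round disc 62 mm across and 10 mm high with small dark screw holes, and a round hollow boss 36 mm across on top of it, 21 mm high over all. Stands disc down on the worktop as the bottom of one stack, under the block. The point is its centre, half-way up; z up, 10.5 mm above its underside. Can be gripped by the boss (the upper 11 mm of it).
- block_center (a point): light grey rectangular block, 30 x 45 x 20 mm (x, y, z), with two dark holes in its top. Lies on the boss of the flange and carries the bush. The point is its centre, half-way up; z up, y along its 45 mm length; 10 mm above its underside.
- bush_center (a point): cream-coloured round bush (short tube), 24 mm across and 25 mm high. Stands on the block, the top of the taller stack. The point is its centre, half-way up; z up, 12.5 mm above its underside.
- knob_center (a point): black round knob with a cream disc in its top, 40 mm across and 26 mm high. Stands on the worktop as the bottom of the lower stack, under the tag. The point is its centre, half-way up; z up, 13 mm above its underside.
- tag_center (a point): light grey flat tag with a black face, 25 x 60 x 9 mm (x, y, z). Lies on the knob and sticks out over it at both ends. The point is its centre, half-way up; z up, y along its 60 mm length; 4.5 mm above its underside.
- plate_flange_top (a point): round blue plate, 90 mm across, with a white round outline 62 mm across: the place of the flange. Fixed, 5 mm thick, its top 5 mm above the worktop. The point is the middle of its top face, which is also the middle of the outline; z up, x and y in its plane.
- plate_block_top (a point): green rectangular plate, 62 x 76 mm, with a white rectangle 30 x 45 mm: the place of the block. Fixed, 5 mm thick, its top 5 mm above the worktop. The point is the middle of its top face, which is also the middle of the outline; z up, y along the length of plate and outline.
- plate_bush_top (a point): yellow square plate, 60 x 60 mm, with a white round outline 24 mm across: the place of the bush. Fixed, 5 mm thick, its top 5 mm above the worktop. The point is the middle of its top face, which is also the middle of the outline; z up, x and y along its sides.
- plate_knob_top (a point): round red plate, 72 mm across, with a white round outline 40 mm across: the place of the knob. Fixed, 5 mm thick, its top 5 mm above the worktop. The point is the middle of its top face, which is also the middle of the outline; z up, x and y in its plane.
- plate_tag_top (a point): black rectangular plate, 54 x 90 mm, with a white rectangle 25 x 60 mm: the place of the tag. Fixed, 5 mm thick, its top 5 mm above the worktop. The point is the middle of its top face, which is also the middle of the outline; z up, y along the length of plate and outline.
Not all that is in view belongs to the job. What is shaped like the part that bears knob_center but orange is not meant.

How it is judged:
By the outcome, as a careful person would: the job done as asked, in the order asked, and still so for the second after the job is handed in, with the robot touching nothing.
It also fails if it takes over 131 s, if anything falls off the work surface, if the arm or the gripper's body presses on something with over 40 N, if the wrist force passes 120 N, or if a joint passes its speed limit or range.

## Robot

A 6-joint arm with a two-finger parallel gripper is mounted at the origin on a cart in front of the work surface, level with it; the furniture and walls round the work are solid. World frame = base frame: x ahead of the robot, y to its left, z up, the work surface at z = 0. Lengths are in mm, angles in rad, forces in N, time in s.
With the tool pointing down it reaches from about 400 to 925 mm from the base axis. Payload 12.5 kg.
Tool frame: the origin (TCP) lies on the centre line of the jaws, within the pads' length; the fingertips stand 14 mm ahead of it and the grasp point (between the pads) lies 5 mm behind it; z points along the fingers, x is the direction in which the jaws open and shut, and the axes are right-handed (so a half turn about z gives the same grasp; the last joint's range is limited). The gripper opens to 95 mm and grips with 3 to 60 N. Pads are 20 mm wide; open, the fingers measure 119 mm over their backs; the gripper's body (75 mm by 180 mm) begins 59 mm behind the grasp point.
Start: joints at [1.027, 0.491, 1.559, -0, 1.092, -0.106], TCP at [264.953, 566.079, 228.661] pointing down, gripper open.
Joint ranges: [-3.1, 3.1], [-0.84, 2.19], [0.05, 2.79], [-1.13, 4.28], [0.06, 2.93], [-2.69, 2.69]. Speed limits (rad/s): [2.22, 2.22, 2.79, 3.14, 3.14, 3.14].

## Interface

Orientations are given as [roll, pitch, yaw] about the fixed x, y, z axes, in that order (R = Rz(yaw) Ry(pitch) Rx(roll)).
In Python, from cell import state, read_camera, job_done gives the robot as it stands.
- The arm moves only by the shell command python3 -m handwheel 'ROWS'. ROWS is JSON, a list of rows, each an object of numbers: "hand": the finger opening in m, from 0 to 0.0951; "x", "y", "z": the shift along the world's x, y, z in m; "spin": the turn about the world's z in units of 5 degrees (1.0 is 5 degrees). In form: [{"hand": .., "x": .., "y": .., "z": .., "spin": ..}, ...]. A call has 1 to 20 rows; each row is the pose to reach, as a shift and turn from the pose commanded when the call began; what a row does not reach only later rows make up. A row lasts 1/12 s, in which the tool goes at most 41.7 mm and 7.16 degrees, less where a joint would pass 70% of its speed; a pose out of reach is approached as far as the arm can. A call with a gripper value outside its range is refused whole. The fingers move at their own pace and stop on an object; the grip force is fixed at half the most. Time passes only in rows, so rows that repeat a pose let the fingers close. It gives the time, the measured TCP pose, the force and the opening at its end, in the units of the state.
- state(): the state, without advancing time (a new reading comes with each control period).
- read_camera(name): name is "scene" or "top" or "wrist"; returns a dict with "img" (480x640x3 uint8, red, green, blue), "fx", "fy", "cx", "cy" (pixels), "T" (4x4, takes a point from camera to world coordinates). Camera axes: x right, y down, z forward; pixel columns grow to the right and rows downward; lengths in mm; the calibration is good to about 2 mm. A picture is of the moment at which its call begins. There is no depth.
- job_done(): hands the job in, once; it reports no verdict.
The state is a dict: "t": time; "joints": joint angles; "qvel": joint speeds; "tau": joint torques, N m; "eef_pos": TCP position; "tcp_rot": TCP orientation; "ft_force": force on the tool from outside, world axes, zero at the start; "moment": the same for the moment, N m; "opening": opening from 0.0 (shut) to 1.0 (fully open).
Only numpy, scipy, OpenCV 4.12 (cv2) and the standard library are available. Lean on these libraries where they do the work, as an engineer would, in place of code of your own. Each camera call takes 0.05 s, during which the arm holds its last target. There are 200 camera calls.

## Working session

There is one attempt and no reset: what is moved stays moved. The work goes in short steps, Python scripts to look and compute and a shell command to move; the robot and the scene stay as the last step left them, time stands still between calls to the robot, and variables do not carry over. Pictures are saved under pics/ and viewed, about 12 in all and at most 16, crops included, and the job is handed in when it is done.

```bash
mkdir -p pics; ls; python3 - <<'E'
from cell import state, read_camera
import cv2,numpy as np
s=state();print(s)
for n in("scene","top"):
    c=read_camera(n);cv2.imwrite(f"pics/{n}0.png",c["img"][:,:,::-1]);print(n,c["fx"],c["fy"],c["cx"],c["cy"],np.round(c["T"],3).tolist())
E
```

```text
pics
{'t': 0.0, 'joints': array([ 1.02740274e+00,  4.91551654e-01,  1.55948197e+00, -7.38107670e-06,
        1.09173101e+00, -1.05599579e-01]), 'qvel': array([-6.53742909e-04, -2.62295373e-05, -1.49061504e-03, -9.26836492e-04,
       -5.63657924e-06, -2.74624842e-03]), 'tau': array([-6.05736773e-05, -6.12658811e+01, -2.58181626e+01,  6.93409634e-02,
        4.82988730e-02, -6.07353945e-05]), 'eef_pos': array([264.81348565, 565.84727698, 228.05546488]), 'tcp_rot': array([-3.14147563e+00,  1.16613846e-03,  1.13300579e+00]), 'ft_force': array([ 0.08723723, -1.36020918, -0.39234709]), 'moment': array([-0.03029404,  0.00421152,  0.00065263]), 'opening': 1.0005942386903628}
scene 571.549302900032 571.549302900032 319.20056596238635 241.27730051534402 [[0.446, -0.637, 0.629, -55.098], [-0.895, -0.314, 0.317, -241.255], [-0.004, -0.704, -0.71, 772.898], [0.0, 0.0, 0.0, 1.0]]
top 608.4311440493443 608.4311440493443 322.9303798453949 232.0176329471356 [[0.018, -0.992, 0.123, 438.503], [-1.0, -0.017, 0.01, 44.721], [-0.008, -0.123, -0.992, 1236.151], [0.0, 0.0, 0.0, 1.0]]
```

View pics/scene0.png

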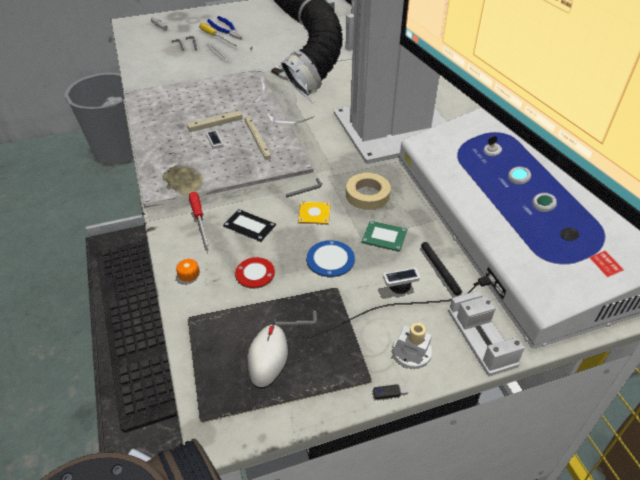

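View pics/top0.png

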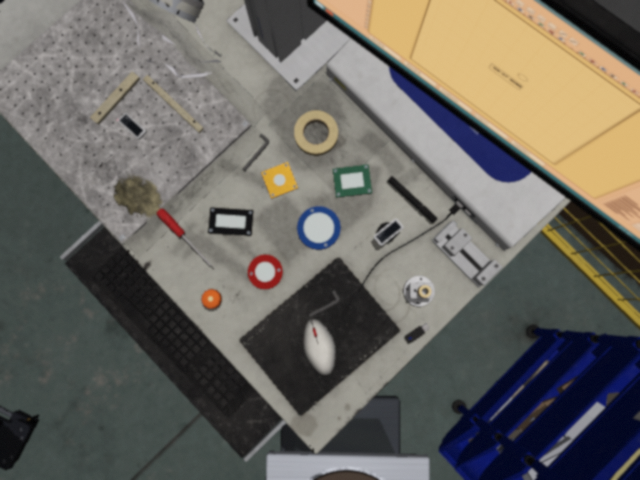

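The scene shows the taller stack at (415,345) and the tag stack at (402,283). Plates are blue (330,258), green (385,236), yellow (314,212), red (255,272) and black (249,225). The orange knob at (187,270) is the decoy. Top view: tall stack (419,291), tag stack (387,233), black-face decoy slab at (132,126).

```bash
cat > h.py <<'E'
import numpy as np,cv2
from cell import state,read_camera
def toworld(c,uv,z):
    uv=np.atleast_2d(np.asarray(uv,float));T=np.array(c["T"])
    d=np.c_[(uv[:,0]-c["cx"])/c["fx"],(uv[:,1]-c["cy"])/c["fy"],np.ones(len(uv))]@T[:3,:3].T
    o=T[:3,3];return o+d*((z-o[2])/d[:,2])[:,None]
def topix(c,p):
    T=np.array(c["T"]);q=(np.atleast_2d(p)-T[:3,3])@T[:3,:3]
    return np.c_[c["fx"]*q[:,0]/q[:,2]+c["cx"],c["fy"]*q[:,1]/q[:,2]+c["cy"]]
def rectify(c,ctr,half,z,s=4):
    """image of plane z, s px/mm; x world up in image, y world left; centre=ctr"""
    n=int(2*half*s);r,k=np.mgrid[:n,:n]
    P=np.stack([ctr[0]+half-r/s,ctr[1]+half-k/s,np.full(r.shape,float(z))],-1).reshape(-1,3)
    m=topix(c,P).astype(np.float32).reshape(n,n,2)
    return cv2.remap(c["img"],m[...,0],m[...,1],cv2.INTER_CUBIC)
E
python3 - <<'E'
from h import *
for n in("top","scene"):
    c=read_camera(n);im=c["img"];hsv=cv2.cvtColor(im,cv2.COLOR_RGB2HSV)
    seeds={"top":dict(blue=(319,228),green=(352,181),yellow=(280,180),red=(265,271),black=(231,221)),"scene":dict(blue=(330,258),green=(385,236),yellow=(314,212),red=(255,272),black=(249,225))}[n]
    for k,(u,v) in seeds.items():
        x0,y0=u-22,v-22;w=(im[y0:v+23,x0:u+23].min(2)>195).astype(np.uint8)
        _,l,st,ce=cv2.connectedComponentsWithStats(w)
        i=l[22,22];cs,_=cv2.findContours((l==i).astype(np.uint8),0,1)
        pts=cs[0][:,0]+[x0,y0];W=toworld(c,pts,5)[:,:2]
        rr=cv2.minAreaRect(W.astype(np.float32));print(n,k,i,st[i,4],np.round(toworld(c,ce[i]+[x0,y0],5)[0,:2],1),np.round(rr[0],1),np.round(rr[1],1),round(rr[2],1))
    if n=="top":
        a=cv2.resize(im[200:330,350:480],(520,520),interpolation=cv2.INTER_CUBIC);cv2.imwrite("pics/tc.png",a[:,:,::-1])
    else:
        a=cv2.resize(im[230:380,350:480],(0,0),fx=4,fy=4,interpolation=cv2.INTER_CUBIC);cv2.imwrite("pics/sc.png",a[:,:,::-1])
    for nm,uv,z in(("bush",(424,291),66),("tag",(387,233),35)) if n=="top" else (("bush",(419,329),66),("tag",(402,275),35)):print(nm,toworld(c,uv,z)[0])
E
```

```text
top blue 0 2025 [598.7  65.2] [598.9  65.3] [90.6 90.2] 0.9
top green 0 2025 [697.4  -0.9] [697.6  -1.1] [92.3 91. ] 0.9
top yellow 0 2025 [697.1 147.5] [697.3 147.7] [92.9 91.2] 1.3
top red 0 2025 [509.1 172.9] [509.3 173.1] [89.1 90.2] 1.0
top black 0 2025 [610.1 245.5] [610.3 245.8] [92.3 90.5] 1.8
bush [ 472.62579378 -138.85839549   66.        ]
tag [587.01832212 -70.5859529   35.        ]
scene blue 1 591 [597.7  64.6] [598.2  64.5] [55.6 57.3] 26.3
scene green 1 221 [697.4  -2. ] [697.4  -1.8] [27.1 42.8] 7.7
scene yellow 1 60 [696.3 148.4] [696.7 148.4] [17.8 20. ] 26.2
scene red 1 251 [506.1 172. ] [506.2 172.2] [33.8 35. ] 26.3
scene black 1 228 [608.3 245.8] [608.3 246.1] [55.9 22.1] 87.1
bush [ 470.57557746 -144.43889743   66.        ]
tag [588.27094528 -76.03536951  35.        ]
```

View pics/sc.png

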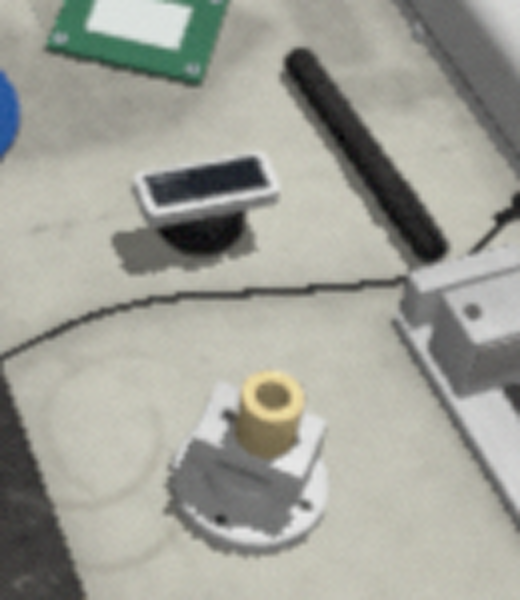

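View pics/tc.png

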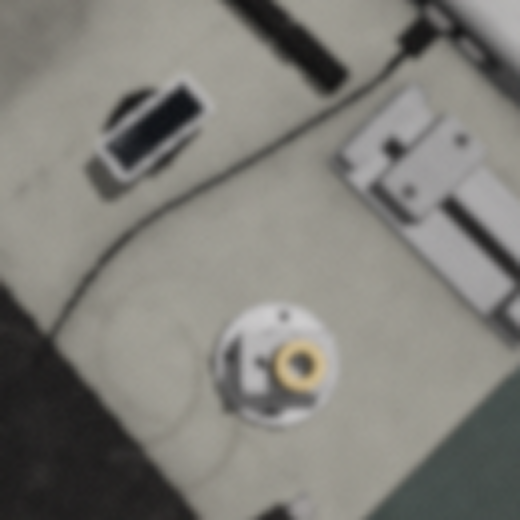

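Both crops fit the description: the taller stack is flange, block with its two holes, and bush, and the lower one is the black knob under the tag. The black-faced slab at top (132,126) and the orange knob are decoys. Next I move over the tall stack for a near look.

```bash
python3 -m handwheel '[{"x":0.235,"y":-0.3},{"x":0.235,"y":-0.3},{"x":0.235,"y":-0.3},{"x":0.235,"y":-0.3},{"x":0.235,"y":-0.3},{"x":0.235,"y":-0.3},{"x":0.235,"y":-0.3},{"x":0.235,"y":-0.3},{"x":0.235,"y":-0.3},{"x":0.206,"y":-0.7},{"x":0.206,"y":-0.7},{"x":0.206,"y":-0.7},{"x":0.206,"y":-0.7},{"x":0.206,"y":-0.7},{"x":0.206,"y":-0.7},{"x":0.206,"y":-0.7},{"x":0.206,"y":-0.7},{"x":0.206,"y":-0.7},{"x":0.206,"y":-0.7},{"x":0.206,"y":-0.7}]'
python3 - <<'E'
from h import *
c=read_camera("wrist");s=state();print(s["eef_pos"],s["tcp_rot"],np.round(c["T"],2).tolist(),c["fx"],c["cx"],c["cy"])
cv2.imwrite("pics/w1.png",c["img"][:,:,::-1])
E
```

```text
[264.8816983  566.00151603 228.40241288] [-3.14155266e+00  4.23848078e-04  1.13301430e+00] [[0.42, 0.88, 0.22, 203.39], [0.91, -0.41, -0.1, 593.69], [-0.0, 0.24, -0.97, 383.77], [0.0, 0.0, 0.0, 1.0]] 422.4357812904403 316.06504910586347 242.84668067398366invalid input
```

View pics/w1.png

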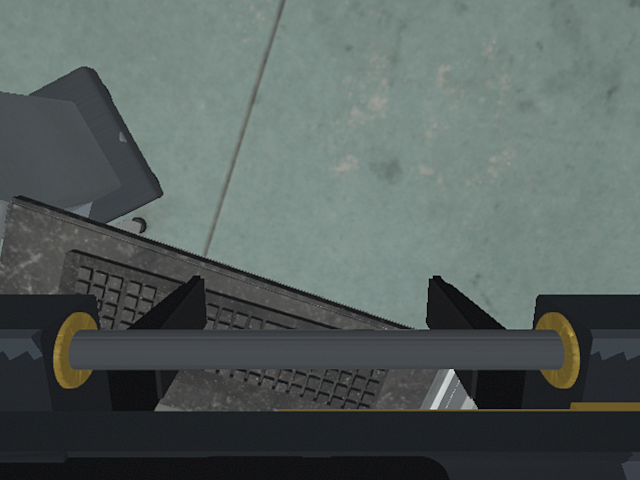

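```bash
python3 -m handwheel '[{"hand":0.095,"x":0.235,"y":-0.3,"z":0,"spin":0},{"hand":0.095,"x":0.235,"y":-0.3,"z":0,"spin":0},{"hand":0.095,"x":0.235,"y":-0.3,"z":0,"spin":0},{"hand":0.095,"x":0.235,"y":-0.3,"z":0,"spin":0},{"hand":0.095,"x":0.235,"y":-0.3,"z":0,"spin":0},{"hand":0.095,"x":0.235,"y":-0.3,"z":0,"spin":0},{"hand":0.095,"x":0.235,"y":-0.3,"z":0,"spin":0},{"hand":0.095,"x":0.235,"y":-0.3,"z":0,"spin":0},{"hand":0.095,"x":0.235,"y":-0.3,"z":0,"spin":0},{"hand":0.095,"x":0.206,"y":-0.7,"z":0,"spin":0},{"hand":0.095,"x":0.206,"y":-0.7,"z":0,"spin":0},{"hand":0.095,"x":0.206,"y":-0.7,"z":0,"spin":0},{"hand":0.095,"x":0.206,"y":-0.7,"z":0,"spin":0},{"hand":0.095,"x":0.206,"y":-0.7,"z":0,"spin":0},{"hand":0.095,"x":0.206,"y":-0.7,"z":0,"spin":0},{"hand":0.095,"x":0.206,"y":-0.7,"z":0,"spin":0},{"hand":0.095,"x":0.206,"y":-0.7,"z":0,"spin":0},{"hand":0.095,"x":0.206,"y":-0.7,"z":0,"spin":0},{"hand":0.095,"x":0.206,"y":-0.7,"z":0,"spin":0},{"hand":0.095,"x":0.206,"y":-0.7,"z":0,"spin":0}]'
python3 - <<'E'
from h import *
c=read_camera("wrist");s=state();print(s["t"],s["eef_pos"],s["tcp_rot"],np.round(c["T"],2).tolist())
cv2.imwrite("pics/w2.png",c["img"][:,:,::-1])
E
```

```text
t: 1.92
eef_pos: [470.8, -138.5, 228.6]
tcp_rot: [3.141, 0.001, 1.129]
ft_force: [-0.2, 0.2, 0.4]
opening: 0.997
1.9667 [ 470.67276362 -136.29586887  228.53579059] [3.14156570e+00 2.25947707e-05 1.12896555e+00] [[0.43, 0.88, 0.22, 409.26], [0.9, -0.41, -0.11, -110.43], [-0.0, 0.25, -0.97, 384.05], [0.0, 0.0, 0.0, 1.0]]
```

View pics/w2.png

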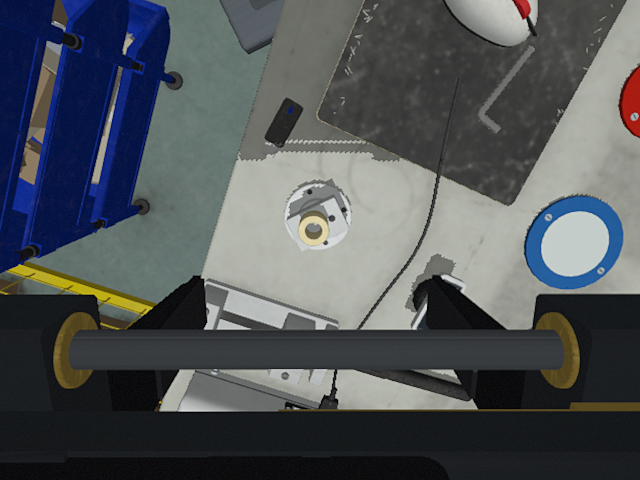

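Wrist view: stack at (318,217) with the bush at (313,226), blue plate at (574,242), tag stack partly behind the finger at (437,290).

```bash
python3 - <<'E'
from h import *
s=state();print(s["eef_pos"])
c=read_camera("wrist");im=c["img"]
crop=im[160:270,260:370];hsv=cv2.cvtColor(im,cv2.COLOR_RGB2HSV)
m=cv2.inRange(hsv,(12,70,90),(35,255,255))[160:270,260:370]
n,l,st,ce=cv2.connectedComponentsWithStats(m);print(st[1:6],ce[1:6])
cs,_=cv2.findContours(m,0,1);p=max(cs,key=cv2.contourArea)[:,0]+[260,160]
print("bush@66 extents");W=toworld(c,p,66);print(cv2.minEnclosingCircle(W[:,:2].astype(np.float32)))
a=rectify(c,(471,-141),45,41,6);b=rectify(c,(471,-141),45,66,6)
cv2.putText(a,"z41",(5,20),0,.6,(255,0,0));
for i in range(0,540,60):
    for t in(a,b):cv2.line(t,(i,0),(i,8),(255,0,0),1);cv2.line(t,(0,i),(8,i),(255,0,0),1)
cv2.imwrite("pics/r1.png",cv2.resize(np.hstack([a,b]),(800,400))[:,:,::-1])
E
```

```text
[ 470.67276362 -136.29586887  228.53579059]
[[ 37  53  28  15 138]
 [ 48  63   1   1   1]
 [ 53  63   1   1   1]
 [ 56  65   1   1   1]
 [ 42  69  18  12 116]] [[50.80434783 57.4057971 ]
 [48.         63.        ]
 [53.         63.        ]
 [56.         65.        ]
 [50.18965517 75.60344828]]
bush@66 extents
((466.81939697265625, -140.63015747070312), 10.558472633361816)
```

View pics/r1.png

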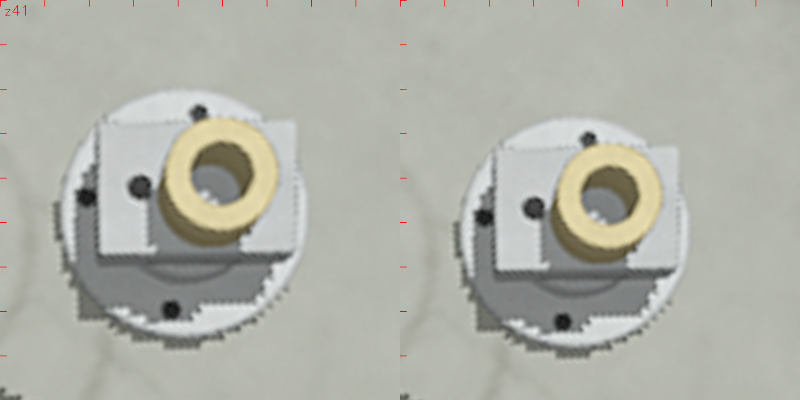

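```bash
python3 -m handwheel '[{"hand":0.06,"x":0.0015,"y":-0.009,"z":-0.08,"spin":-12.94},{"hand":0.06,"x":0.0015,"y":-0.009,"z":-0.08,"spin":-12.94},{"hand":0.06,"x":0.0015,"y":-0.009,"z":-0.08,"spin":-12.94},{"hand":0.06,"x":0.0015,"y":-0.009,"z":-0.08,"spin":-12.94},{"hand":0.06,"x":0.0015,"y":-0.009,"z":-0.08,"spin":-12.94},{"hand":0.06,"x":0.0015,"y":-0.009,"z":-0.08,"spin":-12.94},{"hand":0.06,"x":0.0015,"y":-0.009,"z":-0.08,"spin":-12.94},{"hand":0.06,"x":0.0015,"y":-0.009,"z":-0.08,"spin":-12.94},{"hand":0.06,"x":0.0015,"y":-0.009,"z":-0.08,"spin":-12.94},{"hand":0.06,"x":0.0015,"y":-0.009,"z":-0.08,"spin":-12.94},{"hand":0.06,"x":0.0015,"y":-0.009,"z":-0.08,"spin":-12.94},{"hand":0.06,"x":0.0015,"y":-0.009,"z":-0.08,"spin":-12.94},{"hand":0.06,"x":0.0015,"y":-0.009,"z":-0.08,"spin":-12.94},{"hand":0.06,"x":0.0015,"y":-0.009,"z":-0.08,"spin":-12.94},{"hand":0.06,"x":0.0015,"y":-0.009,"z":-0.08,"spin":-12.94},{"hand":0.06,"x":0.0015,"y":-0.009,"z":-0.08,"spin":-12.94},{"hand":0.06,"x":0.0015,"y":-0.009,"z":-0.08,"spin":-12.94}]'
cat >> h.py <<'E'
def st():
    s=state();print("t",round(s["t"],2),"pos",np.round(s["eef_pos"],1),"yaw",round(float(np.degrees(s["tcp_rot"][2])),2),"F",np.round(s["ft_force"],1),"op",round(s["opening"]*95.1,1));return s
def ellipse_at(c,mask,z):
    """largest blob -> outer contour on plane z -> enclosing circle"""
    cs,_=cv2.findContours(mask,0,1);p=max(cs,key=cv2.contourArea)[:,0]
    W=toworld(c,p,z)[:,:2].astype(np.float32);return cv2.fitEllipse(W),p
E
python3 - <<'E'
from h import *
st();c=read_camera("wrist");cv2.imwrite("pics/w3.png",rectify(c,(471,-141),45,66,6)[:,:,::-1])
E
```

```text
t: 3.43
eef_pos: [472.4, -143.0, 148.7]
tcp_rot: [3.142, -0.0, 0.004]
ft_force: [0.1, -0.2, -0.8]
opening: 0.632
t 3.43 pos [ 472.4 -143.   148.7] yaw 0.24 F [ 0.1 -0.2 -0.8] op 60.1
```

View pics/w3.png

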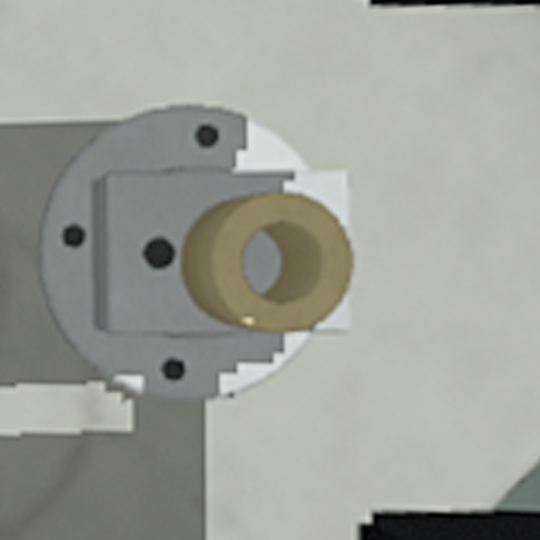

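Bush top centre reads (472.3,-143.2), which matches the TCP. Descend, grip, lift.

```bash
python3 -m handwheel '[{"hand":0.06,"x":0,"y":0,"z":-0.03,"spin":0},{"hand":0.06,"x":0,"y":0,"z":-0.06,"spin":0},{"hand":0.06,"x":0,"y":0,"z":-0.08,"spin":0},{"hand":0.06,"x":0,"y":0,"z":-0.0905,"spin":0},{"hand":0.06,"x":0,"y":0,"z":-0.0905,"spin":0},{"hand":0.06,"x":0,"y":0,"z":-0.0905,"spin":0},{"hand":0.02,"x":0,"y":0,"z":-0.0905,"spin":0},{"hand":0.02,"x":0,"y":0,"z":-0.0905,"spin":0},{"hand":0.01,"x":0,"y":0,"z":-0.0905,"spin":0},{"hand":0.01,"x":0,"y":0,"z":-0.0905,"spin":0},{"hand":0.01,"x":0,"y":0,"z":-0.0905,"spin":0},{"hand":0.01,"x":0,"y":0,"z":-0.0905,"spin":0},{"hand":0.01,"x":0,"y":0,"z":-0.0905,"spin":0},{"hand":0.01,"x":0,"y":0,"z":-0.0905,"spin":0}]'
```

```text
t: 4.65
eef_pos: [472.6, -143.0, 58.4]
tcp_rot: [3.141, -0.0, 0.004]
ft_force: [-1.0, 0.4, 3.5]
opening: 0.243
```

```bash
python3 -m handwheel '[{"hand":0.01,"x":0,"y":0,"z":0.02,"spin":0},{"hand":0.01,"x":0,"y":0,"z":0.05,"spin":0},{"hand":0.01,"x":0,"y":0,"z":0.09,"spin":0},{"hand":0.01,"x":0.05,"y":0.06,"z":0.14,"spin":0},{"hand":0.01,"x":0.08,"y":0.09,"z":0.14,"spin":0},{"hand":0.01,"x":0.1,"y":0.12,"z":0.14,"spin":0},{"hand":0.01,"x":0.13,"y":0.15,"z":0.14,"spin":0},{"hand":0.01,"x":0.15,"y":0.18,"z":0.14,"spin":0},{"hand":0.01,"x":0.16,"y":0.19,"z":0.14,"spin":0},{"hand":0.01,"x":0.17,"y":0.2,"z":0.14,"spin":0},{"hand":0.01,"x":0.17,"y":0.2,"z":0.14,"spin":0},{"hand":0.01,"x":0.17,"y":0.2,"z":0.14,"spin":0},{"hand":0.01,"x":0.17,"y":0.2,"z":0.14,"spin":0},{"hand":0.01,"x":0.17,"y":0.2,"z":0.14,"spin":0}]'
python3 - <<'E'
from h import *
st();c=read_camera("wrist");cv2.imwrite("pics/w4.png",c["img"][:,:,::-1])
for k,p in dict(blue=(598,65,5),green=(697,-1.5,5),yellow=(697,148,5),red=(508,172,5),black=(609,246,5)).items():print(k,topix(c,p)[0])
E
```

```text
t: 5.82
eef_pos: [641.8, 56.2, 198.1]
tcp_rot: [3.141, 0.001, 0.003]
ft_force: [0.6, -0.6, 0.3]
opening: 0.244
t 5.82 pos [641.8  56.2 198.1] yaw 0.16 F [ 0.6 -0.6  0.3] op 23.2
blue [263.15960231 207.81530877]
green [378.7628079  283.60319594]
yellow [386.25493038 103.61117707]
red [142.65047434  70.20350417]
black [271.34192916 -38.04052668]
```

View pics/w4.png

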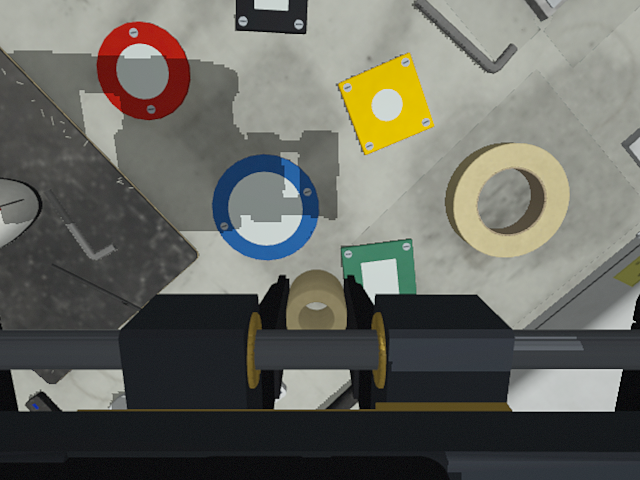

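Bush held at (316,300). Plates visible: yellow (387,104), blue (265,207), red (143,71), green partly at (380,270). I measure them by colour.

```bash
cat >> h.py <<'E'
RNG=dict(blue=((100,120,40),(125,255,255)),yellow=((20,180,90),(32,255,255)),red=((0,180,60),(6,255,255)),green=((65,70,30),(90,255,200)))
def plates(c,names=RNG):
    hsv=cv2.cvtColor(c["img"],cv2.COLOR_RGB2HSV)
    for k in names:
        m=cv2.inRange(hsv,*RNG[k]);cs,_=cv2.findContours(m,0,1);p=max(cs,key=cv2.contourArea)[:,0]
        if len(p)<10: continue
        W=toworld(c,p,5)[:,:2].astype(np.float32);r=cv2.minAreaRect(W);cc=cv2.minEnclosingCircle(W)
        print(k,"pix",p.mean(0).round(),"rect",np.round(r[0],1),np.round(r[1],1),round(r[2],1),"circ",np.round(cc[0],1),round(cc[1],1))
E
python3 - <<'E'
from h import *
for n in("wrist","scene","top"):print(n);plates(read_camera(n))
E
```

```text
wrist
blue pix [265. 207.] rect [599.3  64.6] [87.6 88.4] 0.2 circ [599.7  64.4] 44.5
yellow pix [386. 103.] rect [696.8 147.2] [59.2 59.2] 22.8 circ [697.1 147.1] 41.0
red pix [143.  70.] rect [508.3 170.8] [70.7 70.1] 0.2 circ [508.2 170.8] 35.7
green pix [381. 264.] rect [696.3  10. ] [61.1 50.9] 7.5 circ [696.5  10. ] 39.1
scene
blue pix [530. 198.] rect [ 946.3 -212.7] [408.2 162.4] 44.9 circ [ 948.8 -215.3] 206.6
yellow pix [314. 213.] rect [694.  148.1] [59.2 57.5] 25.9 circ [691.5 146.3] 37.3
red pix [255. 272.] rect [504.6 171.4] [67.3 67.6] 26.3 circ [504.5 171. ] 35.1
green pix [383. 236.] rect [694.9  -2.4] [62.4 73.9] 7.9 circ [694.8  -3.2] 46.2
top
blue pix [559. 407.] rect [ 255.5 -374.9] [387.7 298.6] 87.4 circ [ 277.6 -376. ] 229.1
red pix [170. 222.] rect [605.5 370. ] [66.6 14.3] 46.6 circ [604.9 370.5] 33.5
```

```bash
python3 -m handwheel '[{"hand":0.01,"x":0.027,"y":0.03,"z":0,"spin":0},{"hand":0.01,"x":0.0543,"y":0.06,"z":-0.02,"spin":0},{"hand":0.01,"x":0.0543,"y":0.09,"z":-0.05,"spin":0},{"hand":0.01,"x":0.0543,"y":0.0902,"z":-0.08,"spin":0},{"hand":0.01,"x":0.0543,"y":0.0902,"z":-0.11,"spin":0},{"hand":0.01,"x":0.0543,"y":0.0902,"z":-0.14,"spin":0},{"hand":0.01,"x":0.0543,"y":0.0902,"z":-0.155,"spin":0},{"hand":0.01,"x":0.0543,"y":0.0902,"z":-0.165,"spin":0},{"hand":0.01,"x":0.0543,"y":0.0902,"z":-0.17,"spin":0},{"hand":0.01,"x":0.0543,"y":0.0902,"z":-0.173,"spin":0},{"hand":0.01,"x":0.0543,"y":0.0902,"z":-0.1752,"spin":0},{"hand":0.01,"x":0.0543,"y":0.0902,"z":-0.1755,"spin":0},{"hand":0.01,"x":0.0543,"y":0.0902,"z":-0.1755,"spin":0},{"hand":0.01,"x":0.0543,"y":0.0902,"z":-0.1755,"spin":0}]'
```

```text
t: 7.18
eef_pos: [697.1, 147.3, 23.6]
tcp_rot: [-3.141, -0.001, 0.004]
ft_force: [-0.3, -0.4, -1.0]
opening: 0.243
```

```bash
python3 -m handwheel '[{"hand":0.01,"x":0,"y":0,"z":-0.0005,"spin":0},{"hand":0.01,"x":0,"y":0,"z":-0.0005,"spin":0},{"hand":0.01,"x":0,"y":0,"z":-0.0005,"spin":0},{"hand":0.01,"x":0,"y":0,"z":-0.0005,"spin":0}]'
```

```text
t: 7.52
eef_pos: [696.9, 147.3, 22.5]
tcp_rot: [-3.142, -0.0, 0.004]
ft_force: [-0.3, 0.0, 2.5]
opening: 0.241
```

```bash
python3 -m handwheel '[{"hand":0.05,"x":0,"y":0,"z":0,"spin":0},{"hand":0.05,"x":0,"y":0,"z":0,"spin":0},{"hand":0.05,"x":0,"y":0,"z":0,"spin":0},{"hand":0.05,"x":0,"y":0,"z":0,"spin":0},{"hand":0.05,"x":0,"y":0,"z":0.01,"spin":0},{"hand":0.05,"x":0,"y":0,"z":0.03,"spin":0},{"hand":0.05,"x":0,"y":0,"z":0.06,"spin":0},{"hand":0.05,"x":0,"y":0,"z":0.1,"spin":0},{"hand":0.05,"x":-0.01,"y":-0.03,"z":0.13,"spin":1},{"hand":0.05,"x":-0.025,"y":-0.065,"z":0.15,"spin":2},{"hand":0.05,"x":-0.04,"y":-0.1,"z":0.17,"spin":3},{"hand":0.05,"x":-0.055,"y":-0.14,"z":0.178,"spin":4},{"hand":0.05,"x":-0.07,"y":-0.175,"z":0.178,"spin":5},{"hand":0.05,"x":-0.085,"y":-0.21,"z":0.178,"spin":5.8},{"hand":0.05,"x":-0.095,"y":-0.24,"z":0.178,"spin":5.8},{"hand":0.05,"x":-0.095,"y":-0.246,"z":0.178,"spin":5.8},{"hand":0.05,"x":-0.095,"y":-0.246,"z":0.178,"spin":5.8},{"hand":0.05,"x":-0.095,"y":-0.246,"z":0.178,"spin":5.8}]'
python3 - <<'E'
from h import *
st();c=read_camera("wrist");im=c["img"]
plates(c,["green"])
R=rectify(c,(588,-73),45,35,6)
d=read_camera("scene");y=cv2.resize(d["img"][190:240,280:350],(560,400),interpolation=cv2.INTER_CUBIC)
R=cv2.resize(R,(400,400));cv2.imwrite("pics/r2.png",np.hstack([R,y[:,80:480]])[:,:,::-1])
E
```

```text
t: 9.02
eef_pos: [602.0, -98.5, 200.7]
tcp_rot: [3.141, -0.001, 0.509]
ft_force: [0.1, 0.1, 0.2]
opening: 0.524
t 9.02 pos [602.  -98.5 200.7] yaw 29.16 F [0.1 0.1 0.2] op 49.8
green pix [474. 172.] rect [697.3  -3.1] [61.5 74.9] 7.9 circ [697.1  -3. ] 47.6
```

View pics/r2.png

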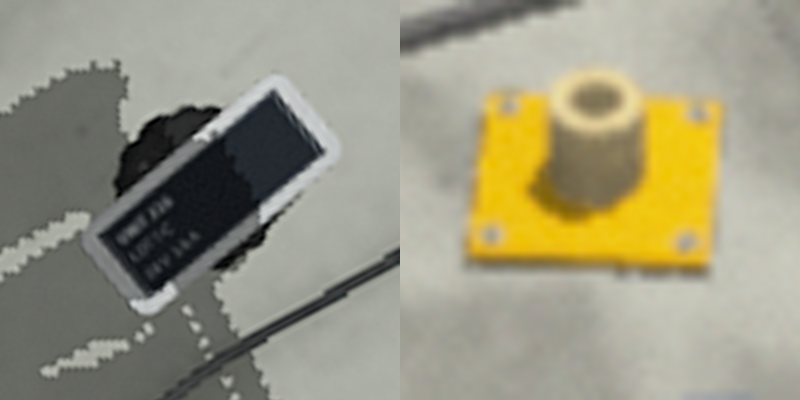

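Bush stands on the yellow plate. Tag centre is (589.1,-75.7), long axis about 130.2°. Now I grasp the tag with the fingertips just above the knob top.

```bash
python3 -m handwheel '[{"hand":0.05,"x":-0.0127,"y":0.023,"z":-0.03,"spin":1},{"hand":0.05,"x":-0.0127,"y":0.023,"z":-0.06,"spin":2.2},{"hand":0.05,"x":-0.0127,"y":0.023,"z":-0.09,"spin":2.2},{"hand":0.05,"x":-0.0127,"y":0.023,"z":-0.12,"spin":2.2},{"hand":0.05,"x":-0.0127,"y":0.023,"z":-0.14,"spin":2.2},{"hand":0.05,"x":-0.0127,"y":0.023,"z":-0.152,"spin":2.2},{"hand":0.05,"x":-0.0127,"y":0.023,"z":-0.1585,"spin":2.2},{"hand":0.05,"x":-0.0127,"y":0.023,"z":-0.1585,"spin":2.2},{"hand":0.05,"x":-0.0127,"y":0.023,"z":-0.1585,"spin":2.2},{"hand":0.035,"x":-0.0127,"y":0.023,"z":-0.1585,"spin":2.2},{"hand":0.03,"x":-0.0127,"y":0.023,"z":-0.1585,"spin":2.2},{"hand":0.01,"x":-0.0127,"y":0.023,"z":-0.1585,"spin":2.2},{"hand":0.01,"x":-0.0127,"y":0.023,"z":-0.1585,"spin":2.2},{"hand":0.01,"x":-0.0127,"y":0.023,"z":-0.1585,"spin":2.2},{"hand":0.01,"x":-0.0127,"y":0.023,"z":-0.1585,"spin":2.2},{"hand":0.01,"x":-0.0127,"y":0.023,"z":-0.1585,"spin":2.2},{"hand":0.01,"x":-0.0127,"y":0.023,"z":-0.1585,"spin":2.2}]'
```

```text
t: 10.53
eef_pos: [589.3, -75.8, 42.1]
tcp_rot: [3.141, -0.001, 0.702]
ft_force: [-0.7, -0.1, 5.6]
opening: 0.254
```

```bash
python3 -m handwheel '[{"hand":0.01,"x":0,"y":0,"z":0.01,"spin":0},{"hand":0.01,"x":0,"y":0,"z":0.03,"spin":0},{"hand":0.01,"x":0,"y":0,"z":0.06,"spin":0},{"hand":0.01,"x":0,"y":0,"z":0.09,"spin":0},{"hand":0.01,"x":0,"y":0.03,"z":0.11,"spin":-1},{"hand":0.01,"x":0.005,"y":0.06,"z":0.13,"spin":-2},{"hand":0.01,"x":0.01,"y":0.09,"z":0.15,"spin":-3},{"hand":0.01,"x":0.015,"y":0.12,"z":0.16,"spin":-4},{"hand":0.01,"x":0.02,"y":0.15,"z":0.16,"spin":-5},{"hand":0.01,"x":0.02,"y":0.18,"z":0.16,"spin":-6},{"hand":0.01,"x":0.02,"y":0.21,"z":0.16,"spin":-7},{"hand":0.01,"x":0.02,"y":0.235,"z":0.16,"spin":-8},{"hand":0.01,"x":0.02,"y":0.246,"z":0.16,"spin":-8.6},{"hand":0.01,"x":0.02,"y":0.246,"z":0.16,"spin":-8.6},{"hand":0.01,"x":0.02,"y":0.246,"z":0.16,"spin":-8.6},{"hand":0.01,"x":0.02,"y":0.246,"z":0.16,"spin":-8.6},{"hand":0.01,"x":0.02,"y":0.246,"z":0.16,"spin":-8.6}]'
python3 - <<'E'
from h import *
st();c=read_camera("wrist");cv2.imwrite("pics/w5.png",c["img"][:,:,::-1]);print(topix(c,[(609,246,5),(696.9,147.2,30)]))
E
```

```text
t: 11.95
eef_pos: [609.1, 169.2, 201.8]
tcp_rot: [3.141, 0.0, -0.048]
ft_force: [-1.3, -0.3, -0.8]
opening: 0.259
t 11.95 pos [609.1 169.2 201.8] yaw -2.77 F [-1.3 -0.3 -0.8] op 24.6
[[310.69995338 123.45894589]
 [426.35603776 245.16582062]]
```

View pics/w5.png

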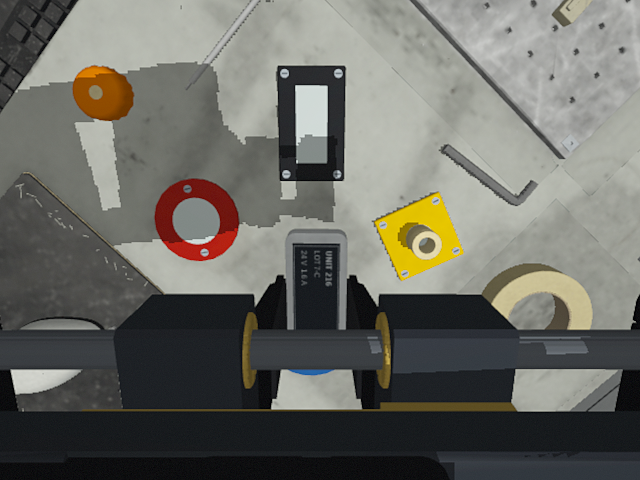

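Tag is held square at (316,280). The black plate is at (311,123), and the bush stands mid-yellow at (425,243).

```bash
python3 - <<'E'
from h import *
s=st();c=read_camera("wrist");im=c["img"]
sub=im[75:170,285:338];L=sub.astype(int).sum(2)
m=(sub.min(2)>75).astype(np.uint8)
m=cv2.morphologyEx(m,cv2.MORPH_OPEN,np.ones((3,3)))
n,l,q,ce=cv2.connectedComponentsWithStats(m);i=1+np.argmax(q[1:,4])
cs,_=cv2.findContours((l==i).astype(np.uint8),0,1);p=cs[0][:,0]+[285,75];print(q[i])
W=toworld(c,p,5)[:,:2].astype(np.float32);print("outline",cv2.minAreaRect(W))
# plate dark
m=(cv2.inRange(im,(0,0,0),(62,62,66)))[50:200,262:362]
n,l,q,ce=cv2.connectedComponentsWithStats(m);i=1+np.argmax(q[1:,4]);print(q[i])
cs,_=cv2.findContours((l==i).astype(np.uint8),0,1);p=max(cs,key=len)[:,0]+[262,50]
print("plate",cv2.minAreaRect(toworld(c,p,5)[:,:2].astype(np.float32)))
# bush on yellow : compare pixel
hsv=cv2.cvtColor(im,cv2.COLOR_RGB2HSV);plates(c,["yellow","red"])
# tag
zt=s["eef_pos"][2]-6.7
print("tag end,left,right",toworld(c,[(316,229.5),(286.5,260),(346.5,260)],zt))
g=cv2.cvtColor(im,cv2.COLOR_RGB2GRAY).astype(int)
print(g[224:236,316],g[270,280:292],g[270,340:352]);print(g[250,280:292],g[250,340:352])
E
```

```text
t 12.0 pos [609.1 169.2 201.8] yaw -2.8 F [ 0.4 -0.1 -0.3] op 24.4
[  10   10   33   79 2560]
outline ((609.2096557617188, 244.94039916992188), (60.339317321777344, 25.94521713256836), 87.20490264892578)
[  15   16   68  115 4728]
plate ((609.0581665039062, 244.97457885742188), (88.13777923583984, 53.05875015258789), 87.20693969726562)
yellow pix [419. 236.] rect [696.7 147.9] [59.1 59.3] 22.7 circ [696.5 148. ] 41.0
red pix [196. 220.] rect [508.  171.8] [70.3 69.7] 40.6 circ [508.1 171.7] 35.5
tag end,left,right [[611.18888171 200.57469438 195.08989617]
 [598.79073601 188.67588185 195.08989617]
 [622.76788611 187.50691252 195.08989617]]
[164 165 165 167 146 109 101 105 106 129 141 139] [158 159 159 158 160 146 126 132 133 132 133 137] [129 139 137 136 133 130 132 151 163 162 161 162]
[159 160 160 160 154 137 130 131 131 130 131 138] [120 146 141 139 138 133 132 148 163 164 162 162]
```

```bash
python3 -m handwheel '[{"hand":0.01,"x":-0.0005,"y":0.025,"z":0,"spin":0},{"hand":0.01,"x":-0.0005,"y":0.05,"z":-0.02,"spin":0},{"hand":0.01,"x":-0.0005,"y":0.0736,"z":-0.05,"spin":0},{"hand":0.01,"x":-0.0005,"y":0.0736,"z":-0.08,"spin":0},{"hand":0.01,"x":-0.0005,"y":0.0736,"z":-0.11,"spin":0},{"hand":0.01,"x":-0.0005,"y":0.0736,"z":-0.14,"spin":0},{"hand":0.01,"x":-0.0005,"y":0.0736,"z":-0.16,"spin":0},{"hand":0.01,"x":-0.0005,"y":0.0736,"z":-0.17,"spin":0},{"hand":0.01,"x":-0.0005,"y":0.0736,"z":-0.176,"spin":0},{"hand":0.01,"x":-0.0005,"y":0.0736,"z":-0.1795,"spin":0},{"hand":0.01,"x":-0.0005,"y":0.0736,"z":-0.1803,"spin":0},{"hand":0.01,"x":-0.0005,"y":0.0736,"z":-0.1805,"spin":0},{"hand":0.01,"x":-0.0005,"y":0.0736,"z":-0.1808,"spin":0},{"hand":0.01,"x":-0.0005,"y":0.0736,"z":-0.1808,"spin":0},{"hand":0.01,"x":-0.0005,"y":0.0736,"z":-0.1808,"spin":0},{"hand":0.01,"x":-0.0005,"y":0.0736,"z":-0.1808,"spin":0}]'
```

```text
t: 13.38
eef_pos: [608.8, 244.0, 21.4]
tcp_rot: [-3.141, -0.001, -0.049]
ft_force: [-0.1, -0.4, 2.1]
opening: 0.258
```

```bash
python3 -m handwheel '[{"hand":0.01,"x":0,"y":0,"z":-0.0004,"spin":0},{"hand":0.01,"x":0,"y":0,"z":-0.0004,"spin":0},{"hand":0.05,"x":0,"y":0,"z":-0.0004,"spin":0},{"hand":0.05,"x":0,"y":0,"z":0,"spin":0},{"hand":0.05,"x":0,"y":0,"z":0,"spin":0},{"hand":0.05,"x":0,"y":0,"z":0,"spin":0},{"hand":0.05,"x":0,"y":0,"z":0.01,"spin":0},{"hand":0.05,"x":0,"y":0,"z":0.04,"spin":0},{"hand":0.05,"x":0,"y":0,"z":0.08,"spin":0},{"hand":0.05,"x":0,"y":-0.02,"z":0.12,"spin":0},{"hand":0.05,"x":0,"y":-0.05,"z":0.15,"spin":0},{"hand":0.05,"x":0,"y":-0.08,"z":0.18,"spin":0},{"hand":0.05,"x":0,"y":-0.08,"z":0.18,"spin":0},{"hand":0.05,"x":0,"y":-0.08,"z":0.18,"spin":0},{"hand":0.05,"x":0,"y":-0.08,"z":0.18,"spin":0}]'
python3 - <<'E'
from h import *
s=st();c=read_camera("wrist");R=rectify(c,(609,245),50,14,4);Q=rectify(c,(697,147.5),50,30,4)
cv2.imwrite("pics/r3.png",np.hstack([R,Q])[:,:,::-1])
E
```

```text
t: 14.63
eef_pos: [608.3, 164.0, 200.8]
tcp_rot: [-3.141, -0.0, -0.049]
ft_force: [-0.5, 0.8, -1.2]
opening: 0.52
t 14.63 pos [608.3 164.  200.8] yaw -2.83 F [-0.5  0.8 -1.2] op 49.5
```

View pics/r3.png

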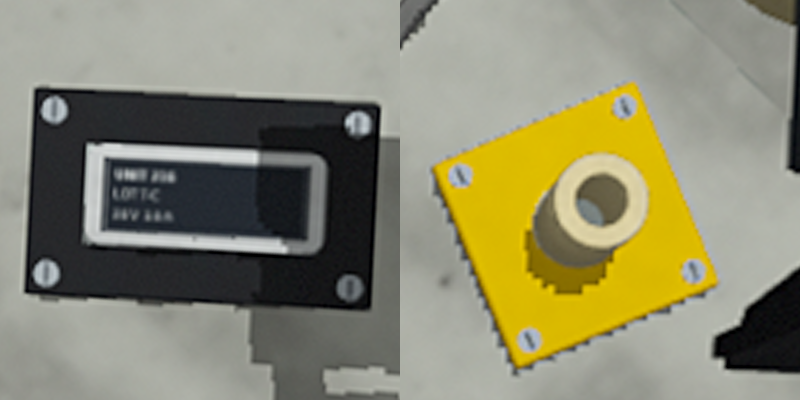

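Tag lies on the outline (about 1 mm toward -y) and the bush is centred within about 1 mm. Next the block.

```bash
python3 -m handwheel '[{"hand":0.06,"x":-0.013,"y":-0.03,"z":0,"spin":0.55},{"hand":0.06,"x":-0.026,"y":-0.06,"z":0,"spin":0.55},{"hand":0.06,"x":-0.04,"y":-0.09,"z":0,"spin":0.55},{"hand":0.06,"x":-0.053,"y":-0.12,"z":0,"spin":0.55},{"hand":0.06,"x":-0.067,"y":-0.15,"z":0,"spin":0.55},{"hand":0.06,"x":-0.08,"y":-0.18,"z":0,"spin":0.55},{"hand":0.06,"x":-0.093,"y":-0.21,"z":0,"spin":0.55},{"hand":0.06,"x":-0.107,"y":-0.24,"z":-0.01,"spin":0.55},{"hand":0.06,"x":-0.12,"y":-0.27,"z":-0.02,"spin":0.55},{"hand":0.06,"x":-0.13,"y":-0.295,"z":-0.03,"spin":0.55},{"hand":0.06,"x":-0.1348,"y":-0.304,"z":-0.04,"spin":0.55},{"hand":0.06,"x":-0.1348,"y":-0.304,"z":-0.05,"spin":0.55},{"hand":0.06,"x":-0.1348,"y":-0.304,"z":-0.05,"spin":0.55},{"hand":0.06,"x":-0.1348,"y":-0.304,"z":-0.05,"spin":0.55},{"hand":0.06,"x":-0.1348,"y":-0.304,"z":-0.05,"spin":0.55}]'
python3 - <<'E'
from h import *
s=st();c=read_camera("wrist");R=rectify(c,(473.7,-140.2),40,41,5);F=rectify(c,(473.7,-140.2),40,10,5)
cv2.imwrite("pics/r4.png",np.hstack([R,F])[:,:,::-1])
E
```

```text
t: 15.93
eef_pos: [474.1, -139.3, 150.6]
tcp_rot: [-3.141, 0.001, 0.001]
ft_force: [-0.5, 0.3, 0.3]
opening: 0.635
t 15.93 pos [ 474.1 -139.3  150.6] yaw 0.04 F [-0.5  0.3  0.3] op 60.3
```

View pics/r4.png

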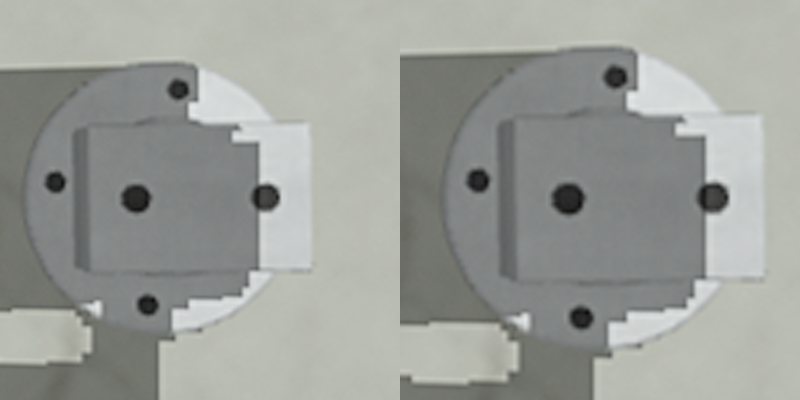

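Block centre is (474.4,-140.1) and square to the world axes. Flange is at about (474.2,-138.6). Grip the block.

```bash
python3 -m handwheel '[{"hand":0.06,"x":0.0005,"y":0,"z":-0.03,"spin":0},{"hand":0.06,"x":0.0005,"y":0,"z":-0.06,"spin":0},{"hand":0.06,"x":0.0005,"y":0,"z":-0.09,"spin":0},{"hand":0.06,"x":0.0005,"y":0,"z":-0.105,"spin":0},{"hand":0.06,"x":0.0005,"y":0,"z":-0.114,"spin":0},{"hand":0.06,"x":0.0005,"y":0,"z":-0.114,"spin":0},{"hand":0.06,"x":0.0005,"y":0,"z":-0.114,"spin":0},{"hand":0.04,"x":0.0005,"y":0,"z":-0.114,"spin":0},{"hand":0.035,"x":0.0005,"y":0,"z":-0.114,"spin":0},{"hand":0.01,"x":0.0005,"y":0,"z":-0.114,"spin":0},{"hand":0.01,"x":0.0005,"y":0,"z":-0.114,"spin":0},{"hand":0.01,"x":0.0005,"y":0,"z":-0.114,"spin":0},{"hand":0.01,"x":0.0005,"y":0,"z":-0.114,"spin":0},{"hand":0.01,"x":0.0005,"y":0,"z":-0.114,"spin":0},{"hand":0.01,"x":0.0005,"y":0,"z":-0.114,"spin":0}]'
```

```text
t: 17.23
eef_pos: [474.4, -140.2, 37.2]
tcp_rot: [3.141, -0.001, -0.001]
ft_force: [-1.2, 0.4, 6.1]
opening: 0.315
```

```bash
python3 -m handwheel '[{"hand":0.01,"x":0,"y":0,"z":0.01,"spin":0},{"hand":0.01,"x":0,"y":0,"z":0.03,"spin":0},{"hand":0.01,"x":0,"y":0,"z":0.06,"spin":0},{"hand":0.01,"x":0.02,"y":0.01,"z":0.09,"spin":0},{"hand":0.01,"x":0.05,"y":0.02,"z":0.11,"spin":0},{"hand":0.01,"x":0.08,"y":0.04,"z":0.13,"spin":0.5},{"hand":0.01,"x":0.11,"y":0.05,"z":0.15,"spin":1},{"hand":0.01,"x":0.14,"y":0.06,"z":0.15,"spin":1.54},{"hand":0.01,"x":0.17,"y":0.075,"z":0.15,"spin":1.54},{"hand":0.01,"x":0.195,"y":0.085,"z":0.15,"spin":1.54},{"hand":0.01,"x":0.206,"y":0.09,"z":0.15,"spin":1.54},{"hand":0.01,"x":0.206,"y":0.09,"z":0.15,"spin":1.54},{"hand":0.01,"x":0.206,"y":0.09,"z":0.15,"spin":1.54},{"hand":0.01,"x":0.206,"y":0.09,"z":0.15,"spin":1.54},{"hand":0.01,"x":0.206,"y":0.09,"z":0.15,"spin":1.54}]'
python3 - <<'E'
from h import *
s=st();c=read_camera("wrist");plates(c,["green","yellow"]);im=c["img"]
cv2.imwrite("pics/w6.png",im[:,:,::-1])
u,v=topix(c,(697.3,-2.5,5))[0].astype(int);print(u,v)
sub=im[v-50:v+50,u-45:u+45];m=(sub.min(2)>95).astype(np.uint8)
m=cv2.morphologyEx(m,cv2.MORPH_OPEN,np.ones((3,3)));n,l,q,ce=cv2.connectedComponentsWithStats(m);i=l[50,45];print(q[i])
cs,_=cv2.findContours((l==i).astype(np.uint8),0,1);p=cs[0][:,0]+[u-45,v-50]
print("outline",cv2.minAreaRect(toworld(c,p,5)[:,:2].astype(np.float32)))
# block leading edge
zt=s["eef_pos"][2]+4.2
print("expected block end px",topix(c,s["eef_pos"]+[0-3,22.3,4.2]))
g=cv2.cvtColor(im,cv2.COLOR_RGB2GRAY)
a,b=topix(c,s["eef_pos"]+[0-3,22.3,4.2])[0].astype(int);print(g[b-12:b+12,a])
E
```

```text
t: 18.48
eef_pos: [679.4, -50.6, 187.2]
tcp_rot: [3.142, 0.0, 0.133]
ft_force: [1.2, -0.5, -0.6]
opening: 0.313
t 18.48 pos [679.4 -50.6 187.2] yaw 7.63 F [ 1.2 -0.5 -0.6] op 29.7
green pix [348. 163.] rect [698.2  -2.7] [61.  75.3] 7.9 circ [698.1  -2.8] 47.6
yellow pix [360.   2.] rect [690.4 111.9] [21.6  4.6] 7.6 circ [690.2 113.7] 10.8
346 164
[  28   22   40   59 2280]
outline ((698.7720336914062, -3.2115325927734375), (30.415475845336914, 45.180870056152344), 7.893174648284912)
expected block end px [[315.35896574 259.03088272]]
[111  93  99 101  99 104 103 106 105 106 108 109 109 127 133 132 132 133
 133 133 132 130 131 130]
```

```bash
python3 -m handwheel '[{"hand":0.01,"x":0.0175,"y":0.0235,"z":0,"spin":0.04},{"hand":0.01,"x":0.0175,"y":0.0473,"z":-0.02,"spin":0.04},{"hand":0.01,"x":0.0175,"y":0.0473,"z":-0.05,"spin":0.04},{"hand":0.01,"x":0.0175,"y":0.0473,"z":-0.08,"spin":0.04},{"hand":0.01,"x":0.0175,"y":0.0473,"z":-0.11,"spin":0.04},{"hand":0.01,"x":0.0175,"y":0.0473,"z":-0.135,"spin":0.04},{"hand":0.01,"x":0.0175,"y":0.0473,"z":-0.15,"spin":0.04},{"hand":0.01,"x":0.0175,"y":0.0473,"z":-0.158,"spin":0.04},{"hand":0.01,"x":0.0175,"y":0.0473,"z":-0.162,"spin":0.04},{"hand":0.01,"x":0.0175,"y":0.0473,"z":-0.1645,"spin":0.04},{"hand":0.01,"x":0.0175,"y":0.0473,"z":-0.1655,"spin":0.04},{"hand":0.01,"x":0.0175,"y":0.0473,"z":-0.166,"spin":0.04},{"hand":0.01,"x":0.0175,"y":0.0473,"z":-0.166,"spin":0.04},{"hand":0.01,"x":0.0175,"y":0.0473,"z":-0.166,"spin":0.04},{"hand":0.01,"x":0.0175,"y":0.0473,"z":-0.166,"spin":0.04}]'
```

```text
t: 19.78
eef_pos: [698.0, -2.8, 21.4]
tcp_rot: [3.141, -0.001, 0.137]
ft_force: [0.2, 0.0, -1.1]
opening: 0.316
```

```bash
python3 -m handwheel '[{"hand":0.01,"x":0,"y":0,"z":-0.0004,"spin":0},{"hand":0.01,"x":0,"y":0,"z":-0.0004,"spin":0},{"hand":0.01,"x":0,"y":0,"z":-0.0004,"spin":0},{"hand":0.055,"x":0,"y":0,"z":-0.0004,"spin":0},{"hand":0.055,"x":0,"y":0,"z":0,"spin":0},{"hand":0.055,"x":0,"y":0,"z":0,"spin":0},{"hand":0.055,"x":0,"y":0,"z":0,"spin":0},{"hand":0.055,"x":0,"y":0,"z":0.01,"spin":0},{"hand":0.055,"x":0,"y":0,"z":0.03,"spin":0},{"hand":0.055,"x":0,"y":0,"z":0.06,"spin":0},{"hand":0.055,"x":0,"y":0,"z":0.09,"spin":0},{"hand":0.065,"x":-0.02,"y":-0.02,"z":0.12,"spin":0},{"hand":0.065,"x":-0.045,"y":-0.04,"z":0.14,"spin":0},{"hand":0.065,"x":-0.07,"y":-0.065,"z":0.16,"spin":0},{"hand":0.065,"x":-0.095,"y":-0.09,"z":0.17,"spin":0},{"hand":0.065,"x":-0.109,"y":-0.107,"z":0.17,"spin":0},{"hand":0.065,"x":-0.109,"y":-0.107,"z":0.17,"spin":0},{"hand":0.065,"x":-0.109,"y":-0.107,"z":0.17,"spin":0},{"hand":0.065,"x":-0.109,"y":-0.107,"z":0.17,"spin":0}]'
python3 - <<'E'
from h import *
s=st();c=read_camera("wrist");plates(c,["green"])
R=rectify(c,(589,-76),40,26,5);B=rectify(c,(697.7,-2.8),40,25,5)
cv2.imwrite("pics/r5.png",np.hstack([R,B])[:,:,::-1])
E
```

```text
t: 21.37
eef_pos: [589.2, -109.5, 191.2]
tcp_rot: [3.142, -0.001, 0.137]
ft_force: [0.1, -0.4, 0.3]
opening: 0.684
t 21.37 pos [ 589.2 -109.5  191.2] yaw 7.85 F [ 0.1 -0.4  0.3] op 65.0
green pix [474. 102.] rect [697.4  -2.8] [61.5 74.1] 7.9 circ [697.9  -2.9] 47.6
```

View pics/r5.png

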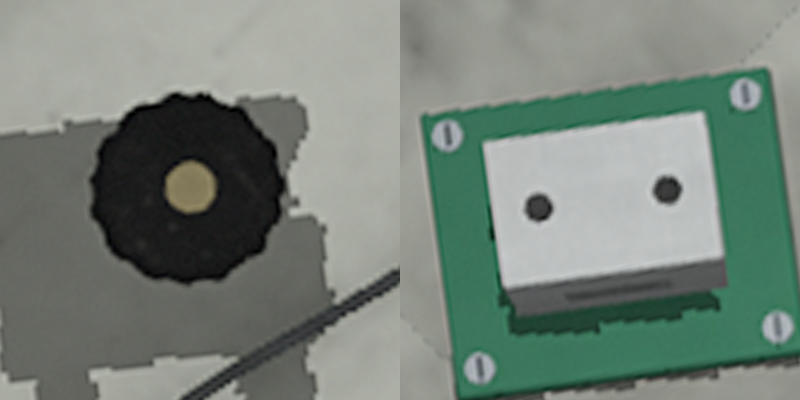

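Block sits on the outline, about 1 mm off. The knob (cream disc up) is at (591.5,-73.8), a little off its earlier place. The cable runs close by, so I turn the jaws to -30° to miss it.

```bash
python3 -m handwheel '[{"hand":0.065,"x":0.0028,"y":0.036,"z":-0.02,"spin":-1.4},{"hand":0.065,"x":0.0028,"y":0.036,"z":-0.04,"spin":-2.8},{"hand":0.065,"x":0.0028,"y":0.036,"z":-0.06,"spin":-4.2},{"hand":0.065,"x":0.0028,"y":0.036,"z":-0.08,"spin":-5.6},{"hand":0.065,"x":0.0028,"y":0.036,"z":-0.1,"spin":-7},{"hand":0.065,"x":0.0028,"y":0.036,"z":-0.12,"spin":-7.6},{"hand":0.065,"x":0.0028,"y":0.036,"z":-0.14,"spin":-7.6},{"hand":0.065,"x":0.0028,"y":0.036,"z":-0.16,"spin":-7.6},{"hand":0.065,"x":0.0028,"y":0.036,"z":-0.1713,"spin":-7.6},{"hand":0.065,"x":0.0028,"y":0.036,"z":-0.1713,"spin":-7.6},{"hand":0.065,"x":0.0028,"y":0.036,"z":-0.1713,"spin":-7.6},{"hand":0.05,"x":0.0028,"y":0.036,"z":-0.1713,"spin":-7.6},{"hand":0.042,"x":0.0028,"y":0.036,"z":-0.1713,"spin":-7.6},{"hand":0.02,"x":0.0028,"y":0.036,"z":-0.1713,"spin":-7.6},{"hand":0.02,"x":0.0028,"y":0.036,"z":-0.1713,"spin":-7.6},{"hand":0.02,"x":0.0028,"y":0.036,"z":-0.1713,"spin":-7.6},{"hand":0.02,"x":0.0028,"y":0.036,"z":-0.1713,"spin":-7.6},{"hand":0.02,"x":0.0028,"y":0.036,"z":-0.1713,"spin":-7.6}]'
```

```text
t: 22.92
eef_pos: [591.7, -73.8, 20.1]
tcp_rot: [-3.141, -0.001, -0.526]
ft_force: [-1.2, 0.7, 5.8]
opening: 0.401
```

```bash
python3 -m handwheel '[{"hand":0.02,"x":0,"y":0,"z":0.01,"spin":0},{"hand":0.02,"x":0,"y":0,"z":0.03,"spin":0},{"hand":0.02,"x":0,"y":0,"z":0.06,"spin":0},{"hand":0.02,"x":-0.01,"y":0.03,"z":0.08,"spin":0},{"hand":0.02,"x":-0.02,"y":0.06,"z":0.08,"spin":0},{"hand":0.02,"x":-0.03,"y":0.09,"z":0.08,"spin":0},{"hand":0.02,"x":-0.04,"y":0.12,"z":0.08,"spin":0},{"hand":0.02,"x":-0.05,"y":0.15,"z":0.08,"spin":0},{"hand":0.02,"x":-0.06,"y":0.18,"z":0.08,"spin":0},{"hand":0.02,"x":-0.07,"y":0.21,"z":0.08,"spin":0},{"hand":0.02,"x":-0.08,"y":0.235,"z":0.07,"spin":0},{"hand":0.02,"x":-0.0836,"y":0.2454,"z":0.06,"spin":0},{"hand":0.02,"x":-0.0836,"y":0.2454,"z":0.04,"spin":0},{"hand":0.02,"x":-0.0836,"y":0.2454,"z":0.025,"spin":0},{"hand":0.02,"x":-0.0836,"y":0.2454,"z":0.015,"spin":0},{"hand":0.02,"x":-0.0836,"y":0.2454,"z":0.01,"spin":0},{"hand":0.02,"x":-0.0836,"y":0.2454,"z":0.007,"spin":0},{"hand":0.02,"x":-0.0836,"y":0.2454,"z":0.0055,"spin":0},{"hand":0.02,"x":-0.0836,"y":0.2454,"z":0.0052,"spin":0},{"hand":0.02,"x":-0.0836,"y":0.2454,"z":0.0052,"spin":0}]'
```

```text
t: 24.58
eef_pos: [508.4, 171.4, 25.3]
tcp_rot: [-3.141, -0.001, -0.526]
ft_force: [0.4, -0.3, -0.2]
opening: 0.399
```

```bash
python3 -m handwheel '[{"hand":0.02,"x":0,"y":0,"z":-0.0003,"spin":0},{"hand":0.02,"x":0,"y":0,"z":-0.0004,"spin":0},{"hand":0.02,"x":0,"y":0,"z":-0.0004,"spin":0},{"hand":0.065,"x":0,"y":0,"z":-0.0004,"spin":0},{"hand":0.065,"x":0,"y":0,"z":0,"spin":0},{"hand":0.065,"x":0,"y":0,"z":0,"spin":0},{"hand":0.065,"x":0,"y":0,"z":0,"spin":0},{"hand":0.065,"x":0,"y":0,"z":0.01,"spin":0},{"hand":0.065,"x":0,"y":0,"z":0.03,"spin":0},{"hand":0.065,"x":0,"y":0,"z":0.06,"spin":0},{"hand":0.065,"x":0,"y":0,"z":0.09,"spin":1},{"hand":0.065,"x":0,"y":-0.03,"z":0.12,"spin":2},{"hand":0.065,"x":0,"y":-0.06,"z":0.125,"spin":3},{"hand":0.065,"x":0,"y":-0.08,"z":0.125,"spin":4},{"hand":0.065,"x":0,"y":-0.08,"z":0.125,"spin":5},{"hand":0.065,"x":0,"y":-0.08,"z":0.125,"spin":6.03},{"hand":0.065,"x":0,"y":-0.08,"z":0.125,"spin":6.03}]'
python3 - <<'E'
from h import *
s=st();c=read_camera("wrist");plates(c,["red","blue"]);cv2.imwrite("pics/knob.png",rectify(c,(508,171.6),50,31,4)[:,:,::-1])
im=c["img"];u,v=topix(c,(508,171.6,31))[0].astype(int);h=cv2.cvtColor(im,cv2.COLOR_RGB2HSV)[v-12:v+12,u-12:u+12]
m=cv2.inRange(h,(12,50,60),(35,255,255));M=cv2.moments(m,True);print(u,v,M["m00"]);print("knob disc",toworld(c,(M["m10"]/M["m00"]+u-12,M["m01"]/M["m00"]+v-12),31))
E
```

```text
t: 26.0
eef_pos: [507.9, 91.2, 150.6]
tcp_rot: [-3.142, -0.001, 0.004]
ft_force: [0.5, 0.3, -0.7]
opening: 0.681
t 26.0 pos [507.9  91.2 150.6] yaw 0.2 F [ 0.5  0.3 -0.7] op 64.8
red pix [315. 115.] rect [507.4 171.3] [70.1 69.6] 88.5 circ [507.3 171.1] 35.4
blue pix [439. 259.] rect [599.8  67.9] [81.7 89.2] 72.7 circ [598.9  64.9] 44.8
315 113 245.0
knob disc [[509.28955738 170.67743903  31.        ]]
```

```bash
python3 -m handwheel '[{"hand":0.065,"x":-0.004,"y":-0.03,"z":0,"spin":0},{"hand":0.065,"x":-0.008,"y":-0.06,"z":0,"spin":0},{"hand":0.065,"x":-0.012,"y":-0.09,"z":0,"spin":0},{"hand":0.065,"x":-0.016,"y":-0.12,"z":0,"spin":0},{"hand":0.065,"x":-0.02,"y":-0.15,"z":0,"spin":0},{"hand":0.065,"x":-0.024,"y":-0.18,"z":0,"spin":0},{"hand":0.065,"x":-0.028,"y":-0.21,"z":0,"spin":0},{"hand":0.065,"x":-0.032,"y":-0.235,"z":0,"spin":0},{"hand":0.065,"x":-0.034,"y":-0.25,"z":0,"spin":0},{"hand":0.065,"x":-0.034,"y":-0.25,"z":0,"spin":0},{"hand":0.065,"x":-0.034,"y":-0.25,"z":0,"spin":0},{"hand":0.065,"x":-0.034,"y":-0.25,"z":0,"spin":0}]'
python3 - <<'E'
from h import *
s=st();c=read_camera("wrist")
a=cv2.imread("pics/knob.png")[:,:,::-1];R=rectify(c,(474,-139),40,21,5)
cv2.imwrite("pics/r6.png",np.hstack([a,R])[:,:,::-1])
E
```

```text
t: 27.05
eef_pos: [474.0, -157.6, 149.8]
tcp_rot: [-3.141, 0.0, -0.001]
ft_force: [0.4, 0.2, 0.3]
opening: 0.684
t 27.05 pos [ 474.  -157.6  149.8] yaw -0.05 F [0.4 0.2 0.3] op 65.1
```

View pics/r6.png

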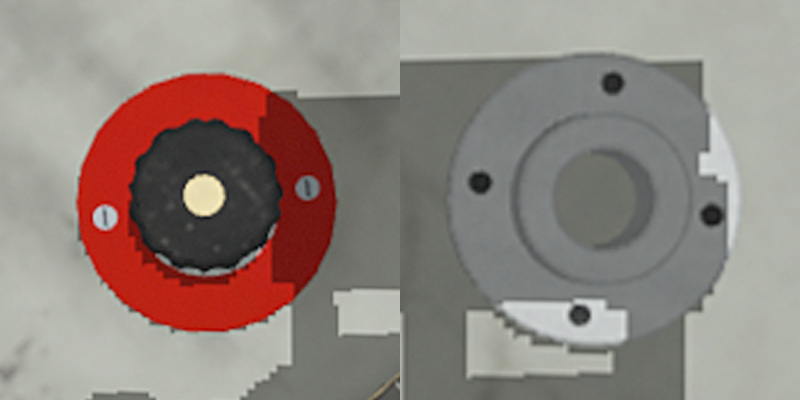

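Knob stands on red but sits about 1.9 mm to +x of the plate centre; I will trim that at the end. The flange boss is at (474.3,-139.4). Grip the boss.

```bash
python3 -m handwheel '[{"hand":0.065,"x":0.0004,"y":0.019,"z":-0.03,"spin":0},{"hand":0.065,"x":0.0004,"y":0.019,"z":-0.06,"spin":0},{"hand":0.065,"x":0.0004,"y":0.019,"z":-0.09,"spin":0},{"hand":0.065,"x":0.0004,"y":0.019,"z":-0.11,"spin":0},{"hand":0.065,"x":0.0004,"y":0.019,"z":-0.12,"spin":0},{"hand":0.065,"x":0.0004,"y":0.019,"z":-0.1245,"spin":0},{"hand":0.065,"x":0.0004,"y":0.019,"z":-0.1245,"spin":0},{"hand":0.065,"x":0.0004,"y":0.019,"z":-0.1245,"spin":0},{"hand":0.045,"x":0.0004,"y":0.019,"z":-0.1245,"spin":0},{"hand":0.038,"x":0.0004,"y":0.019,"z":-0.1245,"spin":0},{"hand":0.02,"x":0.0004,"y":0.019,"z":-0.1245,"spin":0},{"hand":0.02,"x":0.0004,"y":0.019,"z":-0.1245,"spin":0},{"hand":0.02,"x":0.0004,"y":0.019,"z":-0.1245,"spin":0},{"hand":0.02,"x":0.0004,"y":0.019,"z":-0.1245,"spin":0},{"hand":0.02,"x":0.0004,"y":0.019,"z":-0.1245,"spin":0},{"hand":0.02,"x":0.0004,"y":0.019,"z":-0.1245,"spin":0}]'
```

```text
t: 28.43
eef_pos: [474.5, -139.5, 25.5]
tcp_rot: [3.141, -0.0, 0.0]
ft_force: [-0.7, -0.2, 5.8]
opening: 0.361
```

```bash
python3 -m handwheel '[{"hand":0.02,"x":0,"y":0,"z":0.01,"spin":0},{"hand":0.02,"x":0,"y":0,"z":0.03,"spin":0},{"hand":0.02,"x":0,"y":0,"z":0.06,"spin":0},{"hand":0.02,"x":0.015,"y":0.025,"z":0.08,"spin":0},{"hand":0.02,"x":0.03,"y":0.05,"z":0.08,"spin":0},{"hand":0.02,"x":0.045,"y":0.075,"z":0.08,"spin":0},{"hand":0.02,"x":0.06,"y":0.1,"z":0.08,"spin":0},{"hand":0.02,"x":0.076,"y":0.125,"z":0.08,"spin":0},{"hand":0.02,"x":0.092,"y":0.15,"z":0.08,"spin":0},{"hand":0.02,"x":0.107,"y":0.175,"z":0.08,"spin":0},{"hand":0.02,"x":0.119,"y":0.195,"z":0.075,"spin":0},{"hand":0.02,"x":0.1247,"y":0.2041,"z":0.06,"spin":0},{"hand":0.02,"x":0.1247,"y":0.2041,"z":0.04,"spin":0},{"hand":0.02,"x":0.1247,"y":0.2041,"z":0.025,"spin":0},{"hand":0.02,"x":0.1247,"y":0.2041,"z":0.015,"spin":0},{"hand":0.02,"x":0.1247,"y":0.2041,"z":0.01,"spin":0},{"hand":0.02,"x":0.1247,"y":0.2041,"z":0.007,"spin":0},{"hand":0.02,"x":0.1247,"y":0.2041,"z":0.0055,"spin":0},{"hand":0.02,"x":0.1247,"y":0.2041,"z":0.0052,"spin":0},{"hand":0.02,"x":0.1247,"y":0.2041,"z":0.0052,"spin":0}]'
```

```text
t: 30.1
eef_pos: [599.3, 64.6, 31.1]
tcp_rot: [-3.142, -0.001, 0.0]
ft_force: [1.0, 0.5, -0.4]
opening: 0.359
```

```bash
python3 -m handwheel '[{"hand":0.02,"x":0,"y":0,"z":-0.0003,"spin":0},{"hand":0.02,"x":0,"y":0,"z":-0.0005,"spin":0},{"hand":0.02,"x":0,"y":0,"z":-0.0005,"spin":0},{"hand":0.06,"x":0,"y":0,"z":-0.0005,"spin":0},{"hand":0.06,"x":0,"y":0,"z":0,"spin":0},{"hand":0.06,"x":0,"y":0,"z":0,"spin":0},{"hand":0.06,"x":0,"y":0,"z":0,"spin":0},{"hand":0.06,"x":0,"y":0,"z":0.01,"spin":0},{"hand":0.065,"x":0,"y":0,"z":0.03,"spin":0},{"hand":0.065,"x":0,"y":0,"z":0.06,"spin":0},{"hand":0.065,"x":0,"y":0,"z":0.09,"spin":0},{"hand":0.065,"x":-0.01,"y":0,"z":0.12,"spin":0},{"hand":0.065,"x":-0.03,"y":0,"z":0.15,"spin":0},{"hand":0.065,"x":-0.05,"y":0,"z":0.18,"spin":0},{"hand":0.065,"x":-0.05,"y":0,"z":0.18,"spin":0},{"hand":0.065,"x":-0.05,"y":0,"z":0.18,"spin":0},{"hand":0.065,"x":-0.05,"y":0,"z":0.18,"spin":0},{"hand":0.065,"x":-0.05,"y":0,"z":0.18,"spin":0}]'
python3 - <<'E'
from h import *
s=st();c=read_camera("wrist");im=c["img"];cv2.imwrite("pics/w7.png",im[:,:,::-1])
hsv=cv2.cvtColor(im,cv2.COLOR_RGB2HSV)
for k,zi,r in(("blue",15,31),("red",31,20)):
    m=cv2.inRange(hsv,*RNG[k]);cs,h=cv2.findContours(m,cv2.RETR_CCOMP,1);i=max(range(len(cs)),key=lambda j:cv2.contourArea(cs[j]))
    print(k,"outer@5",cv2.minEnclosingCircle(toworld(c,cs[i][:,0],5)[:,:2].astype(np.float32)))
    inn=[j for j in range(len(cs)) if h[0][j][3]==i];j=max(inn,key=lambda j:cv2.contourArea(cs[j]))
    e=cv2.fitEllipse(toworld(c,cs[j][:,0],zi)[:,:2].astype(np.float32));print("inner",np.round(e[0],1),np.round(e[1],1))
h=cv2.inRange(hsv,(12,50,60),(35,255,255));u,v=topix(c,(508.5,171,31))[0].astype(int);M=cv2.moments(h[v-14:v+14,u-14:u+14],True);print("knob disc",M["m00"],toworld(c,(M["m10"]/M["m00"]+u-14,M["m01"]/M["m00"]+v-14),31))
E
```

```text
t: 31.6
eef_pos: [549.2, 64.6, 209.5]
tcp_rot: [3.142, 0.001, 0.0]
ft_force: [0.2, -0.4, -0.8]
opening: 0.679
t 31.6 pos [549.2  64.6 209.5] yaw 0.01 F [ 0.2 -0.4 -0.8] op 64.6
blue outer@5 ((599.1668701171875, 64.69580841064453), 44.613685607910156)
inner [598.8  64.8] [62.7 64.4]
red outer@5 ((507.63714599609375, 171.1192626953125), 35.43772506713867)
inner [510.2 169.2] [39.1 40.1]
knob disc 182.0 [[509.29363829 170.59559884  31.        ]]
```

Flange is centred within 0.4 mm. The knob is 1.7 mm off in x, so I regrip it and place it again slightly shifted.

```bash
python3 -m handwheel '[{"hand":0.065,"x":-0.013,"y":0.035,"z":-0.03,"spin":0},{"hand":0.065,"x":-0.027,"y":0.07,"z":-0.05,"spin":0},{"hand":0.065,"x":-0.04,"y":0.1,"z":-0.07,"spin":0},{"hand":0.065,"x":-0.0406,"y":0.1063,"z":-0.1,"spin":0},{"hand":0.065,"x":-0.0406,"y":0.1063,"z":-0.13,"spin":0},{"hand":0.065,"x":-0.0406,"y":0.1063,"z":-0.155,"spin":0},{"hand":0.065,"x":-0.0406,"y":0.1063,"z":-0.175,"spin":0},{"hand":0.065,"x":-0.0406,"y":0.1063,"z":-0.1859,"spin":0},{"hand":0.065,"x":-0.0406,"y":0.1063,"z":-0.1859,"spin":0},{"hand":0.065,"x":-0.0406,"y":0.1063,"z":-0.1859,"spin":0},{"hand":0.05,"x":-0.0406,"y":0.1063,"z":-0.1859,"spin":0},{"hand":0.042,"x":-0.0406,"y":0.1063,"z":-0.1859,"spin":0},{"hand":0.02,"x":-0.0406,"y":0.1063,"z":-0.1859,"spin":0},{"hand":0.02,"x":-0.0406,"y":0.1063,"z":-0.1859,"spin":0},{"hand":0.02,"x":-0.0406,"y":0.1063,"z":-0.1859,"spin":0},{"hand":0.02,"x":-0.0406,"y":0.1063,"z":-0.1859,"spin":0},{"hand":0.02,"x":-0.0406,"y":0.1063,"z":-0.1859,"spin":0}]'
```

```text
t: 33.07
eef_pos: [508.7, 171.0, 25.2]
tcp_rot: [-3.141, -0.001, 0.0]
ft_force: [-1.7, -0.0, 6.8]
opening: 0.395
```

```bash
python3 -m handwheel '[{"hand":0.02,"x":0,"y":0,"z":0.005,"spin":0},{"hand":0.02,"x":-0.0012,"y":0.0005,"z":0.008,"spin":0},{"hand":0.02,"x":-0.0012,"y":0.0005,"z":0.008,"spin":0},{"hand":0.02,"x":-0.0012,"y":0.0005,"z":0.005,"spin":0},{"hand":0.02,"x":-0.0012,"y":0.0005,"z":0.002,"spin":0},{"hand":0.02,"x":-0.0012,"y":0.0005,"z":0.0005,"spin":0},{"hand":0.02,"x":-0.0012,"y":0.0005,"z":0,"spin":0},{"hand":0.02,"x":-0.0012,"y":0.0005,"z":0,"spin":0},{"hand":0.02,"x":-0.0012,"y":0.0005,"z":0,"spin":0},{"hand":0.065,"x":-0.0012,"y":0.0005,"z":0,"spin":0},{"hand":0.065,"x":-0.0012,"y":0.0005,"z":0,"spin":0},{"hand":0.065,"x":-0.0012,"y":0.0005,"z":0,"spin":0},{"hand":0.065,"x":-0.0012,"y":0.0005,"z":0,"spin":0},{"hand":0.065,"x":-0.0012,"y":0.0005,"z":0.015,"spin":0},{"hand":0.065,"x":-0.0012,"y":0.0005,"z":0.045,"spin":0},{"hand":0.065,"x":-0.0012,"y":0.0005,"z":0.08,"spin":0},{"hand":0.065,"x":0.01,"y":-0.03,"z":0.12,"spin":0},{"hand":0.065,"x":0.02,"y":-0.06,"z":0.16,"spin":0},{"hand":0.065,"x":0.03,"y":-0.09,"z":0.19,"spin":0},{"hand":0.065,"x":0.035,"y":-0.09,"z":0.21,"spin":0}]'
cat > k.py <<'E'
from h import *
s=st();c=read_camera("wrist");im=c["img"]
hsv=cv2.cvtColor(im,cv2.COLOR_RGB2HSV)
plates(c,["red"])
h=cv2.inRange(hsv,(12,50,60),(35,255,255));u,v=topix(c,(508.,171,31))[0].astype(int);M=cv2.moments(h[v-14:v+14,u-14:u+14],True);print("knob disc",M["m00"],toworld(c,(M["m10"]/M["m00"]+u-14,M["m01"]/M["m00"]+v-14),31))
cv2.imwrite("pics/final.png",im[:,:,::-1])
E
python3 -m handwheel '[{"hand":0.065,"x":0,"y":0,"z":0.02,"spin":0},{"hand":0.065,"x":0,"y":0,"z":0.02,"spin":0},{"hand":0.065,"x":0,"y":0,"z":0.02,"spin":0},{"hand":0.065,"x":0,"y":0,"z":0.02,"spin":0}]'; python3 k.py
```

```text
t: 34.73
eef_pos: [543.1, 78.8, 235.6]
tcp_rot: [3.141, 0.001, -0.0]
ft_force: [1.1, 0.5, -0.9]
opening: 0.685
t: 35.07
eef_pos: [542.9, 81.1, 253.5]
tcp_rot: [3.142, 0.002, 0.0]
ft_force: [0.4, -0.1, -0.7]
opening: 0.684
t 35.07 pos [542.9  81.1 253.5] yaw 0.03 F [ 0.4 -0.1 -0.7] op 65.1
red pix [277. 109.] rect [507.2 171.2] [69.3 69.8] 0.0 circ [507.5 171.2] 35.4
knob disc 140.0 [[507.15430864 171.00519886  31.        ]]
```

Knob is now centred to within about 0.4 mm. One last look at all five plates with the final picture.

```bash
python3 - <<'E'
from h import *
c=read_camera("scene");t=read_camera("wrist")
a=cv2.resize(c["img"][185:300,215:415],(800,460),interpolation=cv2.INTER_CUBIC)
cv2.imwrite("pics/f.png",a[:,:,::-1])
E
```

```text
(no output)
```

View pics/f.png

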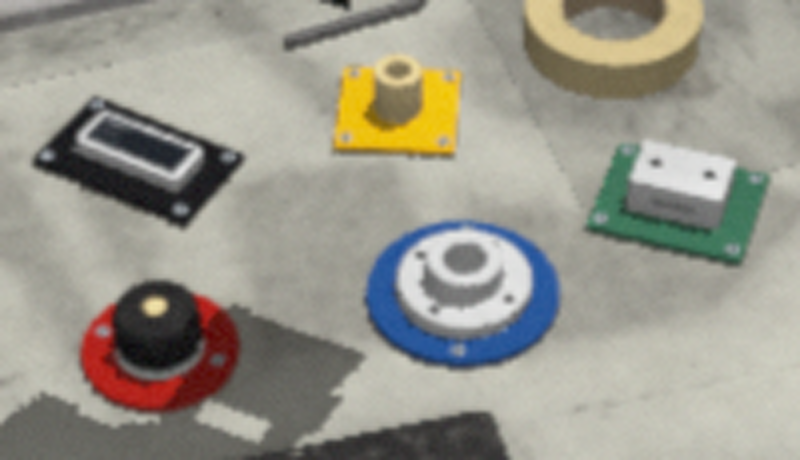

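All five parts stand upright and centred on their plates.

```bash
python3 -c "
from cell import job_done;print(job_done())"
```

```text
the job is handed in; nothing more can be done
None
```

I took both stacks apart from the top, in the order bush, tag, block, knob, flange. Each part went the same way up onto its own plate, and the job was handed in at about 35 s with the arm clear.

The last checks, mostly from the wrist camera, showed these distances from plate centre:

| Part | Offset from plate centre | Other |
|---|---|---|
| Flange | about 0.4 mm | |
| Block | about 1 mm | set with the gripper turned to the outline's angle |
| Bush | about 1 mm | |
| Knob | about 0.4 mm | first placed 1.7 mm off, then regripped and trimmed |
| Tag | about 1.3 mm | along its length; set with the gripper turned to the outline's angle, and not corrected |

The final scene picture shows all five standing. In it a thin white crescent of the outline still shows on the near side of the knob, although the wrist measurement put the knob at centre. The other readings agreed within the 2 mm calibration, except two early scene-camera colour fits that were 3 to 4 mm short in x. Measured tool forces stayed below 7 N at every reading.

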